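# Add a tray and its cover to a pile on a height-adjustable stand

### The job

Add the loose white tray with the wells to the pile of trays on the stand, then close the pile with the plain cover, each turned so that its underside notch drops over the lug below and it lies flat and square. Nobody noted how high the stand was left, so lower each piece slowly in the grip until you feel it rest on the pile, and only then let go: do not drop it and do not press hard. Leave the mortar, kit box, bottle and tube rack where they stand.

Things in the scene. Friction and masses are not known exactly. Their poses are not given: they have to be found in the camera images.
- stand: Stand, fixed to the desk: grey base plate 130 x 100 x 10 mm; origin at its underside centre, z up. Above the origin, parallel to it, a platform (156 x 70 mm) on short springs (3 N per mm, 8 mm travel) carries a pile of white trays, 150 mm along the stand's x, 64 along y. Its flat top is at an unknown, unreported height, 110 to 180 mm above the desk. A black knob sticks out to +y, 48 mm, below.
- below_lug (a point): Point on the desk straight below the lug of the pile's top, 50 mm from the stand's origin towards its +x; axes as the stand's. The lug is white, stands on the pile's flat top, and measures 20 mm along x, 36 mm along y and 8 mm high (its upper 3 mm only 14 x 30 mm).
- tray_mid (a point): Centre of the loose white tray, a block 150 (x) x 64 (y) x 30 mm (z), about 0.18 kg, lying upright on the desk; x along its length, z up. On its top are eight shallow grey wells and, 50 mm towards +x, a lug like the pile's (8 mm high). It fits with its x the same way as the stand's x, centred over the stand.
- tray_notch (a point): Centre of the notch in the tray's underside, at the level of the underside, 50 mm towards +x, right below the tray's own lug; 28 mm along x, 44 mm along y, 10 mm deep: it goes over a lug with 4 mm to spare on each side.
- cover_mid (a point): Centre of the loose white cover's block, 150 (x) x 64 (y) x 24 mm (z), about 0.14 kg, lying upright on the desk; x along its length, z up. No wells, no lug; across its top near the +x end, 68 mm from the centre, runs a rib 56 mm long, 8 mm wide, 6 mm high. It goes on the tray, x the same way.
- cover_notch (a point): Centre of the notch in the cover's underside, at the level of the underside, 50 mm towards +x, at the ribbed end; 28 mm along x, 44 mm along y, 10 mm deep, closed all round, so that it is not seen from above.
- mortar: White mortar, 80 mm across and 50 mm high, with a pestle that leans out to 86 mm height; origin at the centre of its underside. Bystander.
- kit: White carton 60 (x) x 90 (y) x 55 mm high; origin at the centre of its underside. Bystander.
- bottle: White plastic bottle, 64 mm across and 140 mm high; origin at the centre of its underside. Bystander.
- rack: White rack with ten capped glass tubes, 50 (x) x 116 (y) x 88 mm high; origin at the centre of its underside. Bystander.

How it is judged:
By the outcome, as a careful person would: the job done as asked, in the order asked, and still so for the second after the job is handed in, with the robot touching nothing.
It also fails if it takes over 72 s, if anything falls off the work surface, if the arm or the gripper's body presses on something with over 40 N, if the wrist force passes 120 N, or if a joint passes its speed limit or range.

### The arm

A 6-joint arm with a two-finger parallel gripper is mounted at the origin on the work surface. World frame = base frame: x ahead of the robot, y to its left, z up, the work surface at z = 0. Lengths are in mm, angles in rad, forces in N, time in s.
With the tool pointing down it reaches from about 325 to 775 mm from the base axis. Payload 5.5 kg.
Tool frame: the origin (TCP) lies at the very end of the fingers, on their centre line; the grasp point (between the pads) lies 19 mm behind it; z points along the fingers, y is the line along which they close (so a half turn about z gives the same grasp; the last joint's range is limited). The gripper opens to 88 mm and grips with 3 to 60 N. Pads are 20 mm wide; open, the fingers measure 115 mm over their backs; the gripper's body (75 mm by 178 mm) begins 61 mm behind the grasp point.
Start: joints at [-1.368, 0.091, 1.231, -0, 1.82, -0.057], TCP at [154.131, -579.879, 222.631] pointing down, gripper open.
Joint ranges: [-2.87, 2.87], [-0.86, 2.18], [0.17, 2.46], [-1.51, 4.65], [0.06, 2.69], [-2.65, 2.65]. Speed limits (rad/s): [2.57, 2.57, 3.01, 3.14, 3.14, 3.14].

### API

Orientations are given as a unit quaternion [w, x, y, z].
In Python, from cell import env gives the robot as it stands.
- The arm moves only by the shell command python3 -m pendant 'ROWS'. ROWS is text: rows parted by semicolons, each of 7 numbers parted by spaces: the turn, a rotation vector about the tool's x, y, z in rad, then the shift along the tool's x, y, z in mm, then the closure in counts, from 0 (fully open) to 255 (shut). In form: rx ry rz tx ty tz claw; .... A call has 1 to 12 rows; each row is the pose to reach, as a shift and turn from the pose commanded when the call began, along the tool's axes at that moment; what a row does not reach only later rows make up. A row lasts 1/12 s, in which the tool goes at most 41.7 mm and 7.16 degrees, less where a joint would pass 70% of its speed; a pose out of reach is approached as far as the arm can. A call with a gripper value outside its range is refused whole. The fingers move at their own pace and stop on an object; the grip force is fixed at half the most. Time passes only in rows, so rows that repeat a pose let the fingers close. It gives the time, the measured TCP pose, the force, the opening and the grip force at its end, in the units of the state.
- env.state(): the state, without advancing time (a new reading comes with each control period).
- env.grab_frame(name): name is "scene" or "top" or "wrist"; returns a dict with "pixels" (400x640x3 uint8, blue, green, red), "camera_matrix" (3x3 intrinsics, pixels), "world_to_cam" (4x4, takes a point from world to camera coordinates); the wrist camera has in their place "hand_eye" (4x4, takes a point from camera to tool coordinates, whose origin is the TCP and whose axes are the flange's). Camera axes: x right, y up, looking along -z (the intrinsics and any distortion apply to the point x, -y, -z); pixel columns grow to the right and rows downward; lengths in mm; the calibration is good to about 2 mm. A picture is of the moment at which its call begins: read the wrist's pose just before it. There is no depth.
- env.sign_off(): hands the job in; it is judged then, once.
Trained networks look in a picture, given as the dict that the camera call returned (one of the last four; its "shot" number tells which), for a name from the list of things; names that differ only in an ending like _2 or _b are one class to them, and where a whole thing is asked for, a point or a joint stands for the part that bears it (a point fixed in the world has none). Each returns a list of dicts, best first, with "conf" (0 to 1); they miss things now and then, are a little off and sometimes report something else, mostly with a low value. They report only what shows in the picture. A call takes as long as a camera call.
- env.spot_in(picture, thing): "at" ([column, row] in pixels, amid what is visible of it).
- env.silhouettes(picture, thing): "pixels" (400x640 bool, what is visible of it) and "at" ([column, row] in pixels, amid what is visible of it).
The state is a dict: "clock": time; "joints": joint angles; "qvel": joint speeds; "effort": joint torques, N m; "position": TCP position; "tool_rot": TCP orientation; "force": force on the tool from outside, world axes, zero at the start; "torque": the same for the moment, N m; "width": opening from 0.0 (shut) to 1.0 (fully open); "gripper_force": force on a finger pad.
Only numpy, scipy, OpenCV 4.12 (cv2) and the standard library are available. Lean on these libraries where they do the work, as an engineer would, in place of code of your own. Each camera call takes 0.05 s, during which the arm holds its last target. There are 200 camera calls.

## Working session

There is one attempt and no reset: what is moved stays moved. The work goes in short steps, Python scripts to look and compute and a shell command to move; the robot and the scene stay as the last step left them, time stands still between calls to the robot, and variables do not carry over. Pictures are saved under pics/ and viewed, at most 10 in all, crops included, and the job is handed in when it is done.

```bash
ls; mkdir -p pics; cat > h.py <<'E'
import numpy as np, cv2
from cell import env
names=["stand","tray_mid","cover_mid","mortar","kit","bottle","rack"]
def shot(n):
    s=env.state(); f=env.grab_frame(n); f["st"]=s
    return f
def Rq(q):
    from scipy.spatial.transform import Rotation as R
    return R.from_quat([q[1],q[2],q[3],q[0]]).as_matrix()
def c2w(f):
    if "world_to_cam" in f: return np.linalg.inv(np.array(f["world_to_cam"]))
    T=np.eye(4); T[:3,:3]=Rq(f["st"]["tool_rot"]); T[:3,3]=f["st"]["position"]
    return T@np.array(f["hand_eye"])
def px2w(f,uv,z):
    K=np.array(f["camera_matrix"]); T=c2w(f)
    uv=np.atleast_2d(np.array(uv,float))
    n=(np.linalg.inv(K)@np.c_[uv,np.ones(len(uv))].T)
    d=T[:3,:3]@np.array([n[0],-n[1],-n[2]]); o=T[:3,3][:,None]
    return (o+d*(z-o[2])/d[2]).T[:,:2]
def w2px(f,p):
    K=np.array(f["camera_matrix"]); p=np.atleast_2d(p)
    c=(np.linalg.inv(c2w(f))@np.c_[p,np.ones(len(p))].T)[:3]
    q=K@np.array([c[0],-c[1],-c[2]]); return (q[:2]/q[2]).T
E
python3 - <<'E'
from h import *
fs=[]
for n in ["top","scene"]:
    f=shot(n); cv2.imwrite(f"pics/{n}0.png",f["pixels"]); print(n,f.keys(),np.round(c2w(f)[:3,3]),np.round(c2w(f)[:3,2],2))
    for t in names:
        r=env.silhouettes(f,t)
        for d in r[:3]:
            m=d["pixels"].astype(np.uint8); c=max(cv2.findContours(m,0,2)[0],key=cv2.contourArea)
            b=cv2.minAreaRect(c); print(t,round(d["conf"],2),np.round(d["at"]),np.round(b[0]),np.round(b[1]),round(b[2]),np.round(px2w(f,[d["at"]],30)))
print(env.state())
E
```

```text
pics
top dict_keys(['pixels', 'camera_matrix', 'world_to_cam', 'shot', 'st']) [ 474.    4. 1081.] [-0.09  0.01  1.  ]
stand 0.58 [178. 234.] [179. 236.] [52. 70.] 16 [[509. 335.]]
tray_mid 0.77 [313. 209.] [314. 209.] [63. 28.] 45 [[564.   8.]]
cover_mid 0.75 [442. 231.] [442. 232.] [63. 28.] 41 [[ 505. -302.]]
mortar 0.7 [268. 261.] [265. 263.] [32. 32.] 45 [[441. 120.]]
kit 0.64 [366. 271.] [365. 272.] [40. 26.] 13 [[ 411. -115.]]
kit 0.49 [177. 235.] [179. 235.] [52. 71.] 15 [[506. 339.]]
bottle 0.89 [403. 153.] [403. 153.] [26. 34.] 45 [[ 699. -214.]]
rack 0.56 [221. 147.] [219. 148.] [28. 51.] 74 [[720. 233.]]
scene dict_keys(['pixels', 'camera_matrix', 'world_to_cam', 'shot', 'st']) [1288.   45.  845.] [0.68 0.06 0.73]
stand 0.76 [468. 201.] [463. 194.] [41. 77.] 13 [[494. 348.]]
tray_mid 0.74 [331. 220.] [332. 219.] [61. 29.] 43 [[582.   3.]]
cover_mid 0.6 [217. 193.] [216. 196.] [53. 26.] 44 [[ 509. -300.]]
mortar 0.79 [380. 181.] [381. 181.] [28. 28.] 90 [[437. 124.]]
kit 0.84 [293. 172.] [292. 171.] [40. 29.] 12 [[ 418. -111.]]
bottle 0.62 [234. 243.] [232. 242.] [54. 29.] 
[... 155 characters left out ...]
, 'joints': array([-1.36768813e+00,  9.10903319e-02,  1.23068424e+00, -1.70751221e-06,
        1.81977872e+00, -5.66958331e-02]), 'qvel': array([ 1.09714653e-03, -2.12239106e-04, -9.13908992e-04,  1.10700420e-03,
       -4.79659179e-05,  1.28966477e-04]), 'effort': array([-1.67374394e-03, -4.46145523e+01, -4.06483483e+01,  6.96830079e-02,
        1.92805653e-02, -7.83997347e-07]), 'position': array([ 154.13993269, -579.88889707,  222.64591267]), 'tool_rot': array([1.96861291e-05, 9.91574618e-01, 1.29536777e-01, 6.14078981e-07]), 'force': array([-0.08339623, -0.26885638,  0.6822925 ]), 'torque': array([ 0.01073416, -0.00147156, -0.0099695 ]), 'gripper_force': 0.0, 'width': 0.9991596097983291}
```

```bash
python3 - <<'E'
import cv2,numpy as np
t=cv2.imread("pics/top0.png"); s=cv2.imread("pics/scene0.png")
c=lambda i,u,v,w=44:cv2.resize(i[v-w:v+w,u-w:u+w],(264,264),interpolation=cv2.INTER_CUBIC)
a=np.vstack([np.hstack([c(t,178,234),c(t,313,209),c(t,442,231)]),np.hstack([c(s,465,201),c(s,331,220),c(s,217,193)])])
cv2.imwrite("pics/mos.png",a)
E
```

```text
(no output)
```

View pics/mos.png

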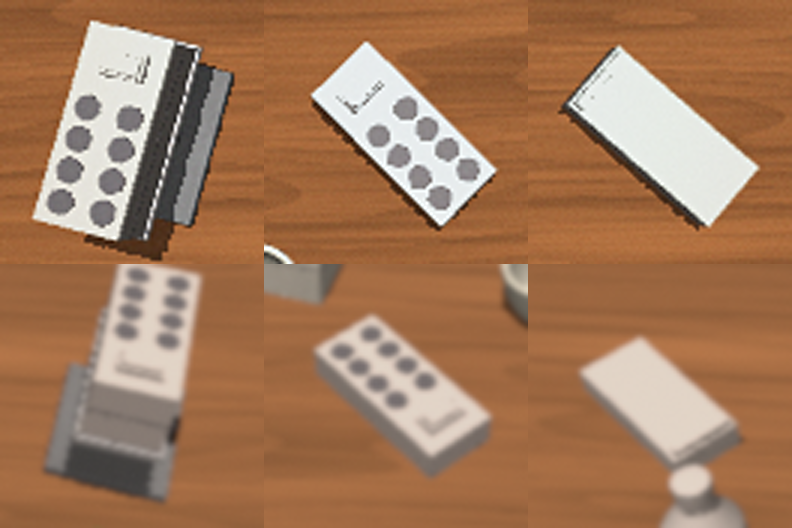

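View pics/scene0.png

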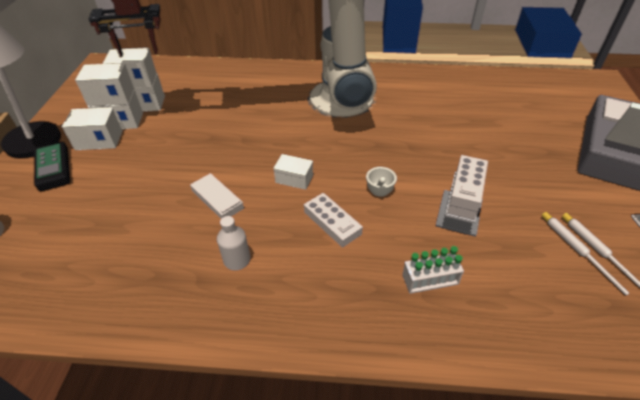

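```bash
cat >> h.py <<'E'
def rect(f,c,z):
    """corners order: +x+y, +x-y, -x-y, -x+y (px) -> centre, yaw, L, W"""
    p=px2w(f,c,z); a=(p[0]+p[1])/2; b=(p[2]+p[3])/2; d=a-b
    return np.round(np.r_[p.mean(0),np.degrees(np.arctan2(d[1],d[0])),np.hypot(*d),np.linalg.norm((p[0]+p[3]-p[1]-p[2])/2)],1)
E
python3 - <<'E'
from h import *
f=shot("top"); g=shot("scene")
M=lambda c,u,v:np.array(c,float)/3+[u-44-.33,v-44-.33]
print("tray",rect(f,M([(48,97),(103,42),(232,170),(179,229)],313,209),30))
print("cover",rect(f,M([(38,107),(90,46),(230,168),(180,227)],442,231),24))
for z in (110,130,150,170): print(z,rect(f,M([(33+58,20),(176,43),(120,241),(33,218)],178,234),z))
a=M([(123,68)],178,234);b=M([(139,371-264)],465,201)
for z in (110,125,140,155,170,185): print(z,px2w(f,a,z),px2w(g,b,z))
st=env.state();print(st["position"],Rq(st["tool_rot"]).round(3)); w=shot("wrist");print(np.round(w["hand_eye"],3),w["camera_matrix"])
E
```

```text
tray [562.6   3.2  44.  149.5  63.8]
cover [ 502.2 -306.1   47.9  149.5   65. ]
110 [508.4 331.4 -15.3 151.8  66.5]
130 [507.7 324.6 -15.3 148.7  65.2]
150 [507.  317.9 -15.3 145.5  63.8]
170 [506.3 311.1 -15.3 142.4  62.4]
110 [[554.32034952 318.80724809]] [[543.34756492 319.02216757]]
125 [[553.07483483 313.93870565]] [[558.54344063 313.43876626]]
140 [[551.82932013 309.07016322]] [[573.73931634 307.85536495]]
155 [[550.58380544 304.20162079]] [[588.93519205 302.27196364]]
170 [[549.33829074 299.33307836]] [[604.13106776 296.68856233]]
185 [[548.09277605 294.46453592]] [[619.32694347 291.10516102]]
[ 154.11891836 -579.86618992  222.63798526] [[ 0.966  0.257 -0.   ]
 [ 0.257 -0.966  0.   ]
 [-0.    -0.    -1.   ]]
[[  -0.       0.968    0.251   67.66 ]
 [   1.       0.       0.       0.563]
 [   0.       0.251   -0.968 -162.987]
 [   0.       0.       0.       1.   ]] [[317.11405773   0.         320.17735143]
 [  0.         317.11405773 196.11496439]
 [  0.           0.           1.        ]]
```

```bash
cat >> h.py <<'E'
def go(x,y,z,yaw):
    from scipy.spatial.transform import Rotation as R
    s=env.state(); A=Rq(s["tool_rot"]); c,n=np.cos(np.radians(yaw)),np.sin(np.radians(yaw))
    B=np.array([[c,n,0],[n,-c,0],[0,0,-1]])
    r=R.from_matrix(A.T@B).as_rotvec(); t=A.T@(np.array([x,y,z])-s["position"])
    print("GO",np.round(r,4),np.round(t,1),"t",round(s["clock"],2),"mm",np.linalg.norm(t).round(),"deg",np.degrees(np.linalg.norm(r)).round(1))
E
python3 -c "
from h import *
go(562.6,3.2,150,44)"
```

```text
GO [ 0.     -0.     -0.5081] [ 544.5 -458.6   72.6] t 0.95 mm 716.0 deg 29.1
```

```bash
r="0"; python3 -m pendant '0 0 -0.508 544.5 -458.6 72.6 0; 0 0 -0.508 544.5 -458.6 72.6 0; 0 0 -0.508 544.5 -458.6 72.6 0; 0 0 -0.508 544.5 -458.6 72.6 0; 0 0 -0.508 544.5 -458.6 72.6 0; 0 0 -0.508 544.5 -458.6 72.6 0; 0 0 -0.508 544.5 -458.6 72.6 0; 0 0 -0.508 544.5 -458.6 72.6 0; 0 0 -0.508 544.5 -458.6 72.6 0; 0 0 -0.508 544.5 -458.6 72.6 0; 0 0 -0.508 544.5 -458.6 72.6 0; 0 0 -0.508 544.5 -458.6 72.6 0'
python3 -c "
from h import *
go(562.6,3.2,150,44)"
```

```text
clock: 1.95
position: [440.3, -170.6, 172.1]
tool_rot: [0.0, 0.927, 0.375, 0.0]
force: [0.5, -0.9, 1.0]
width: 1.001
gripper_force: 0.0
GO [ 0.001  -0.0003 -0.0002] [208.7 -40.1  22.1] t 1.95 mm 214.0 deg 0.1
```

```bash
python3 -m pendant '0 0 0 208.7 -40 22 0; 0 0 0 208.7 -40 22 0; 0 0 0 208.7 -40 22 0; 0 0 0 208.7 -40 22 0; 0 0 0 208.7 -40 22 0; 0 0 0 208.7 -40 22 0; 0 0 0 208.7 -40 22 0; 0 0 0 208.7 -40 22 0'
python3 - <<'E'
from h import *
f=shot("wrist"); cv2.imwrite("pics/w1.png",f["pixels"])
for d in env.silhouettes(f,"tray_mid")[:2]:
    m=d["pixels"].astype(np.uint8); c=max(cv2.findContours(m,0,2)[0],key=cv2.contourArea)
    b=cv2.boxPoints(cv2.minAreaRect(c)); print(d["conf"],d["at"],b.round()); 
print(f["st"]["position"]); go(562.6,3.2,150,44)
c=f["st"]["position"]; print(w2px(f,[[562.6,3.2,30]]))
E
```

```text
clock: 2.62
position: [561.6, 1.1, 149.7]
tool_rot: [0.0, 0.927, 0.375, -0.001]
force: [0.1, -0.5, -0.2]
width: 1.0
gripper_force: 0.0
0.71 [320.1, 181.4] [[281. 101.]
 [356. 101.]
 [356. 263.]
 [281. 263.]]
[561.62895704   1.14852764 149.72398293]
GO [ 0.0008  0.     -0.0016] [ 3.  -1.6  0.4] t 2.72 mm 3.0 deg 0.1
[[319.25113792 187.6201753 ]]
```

View pics/w1.png

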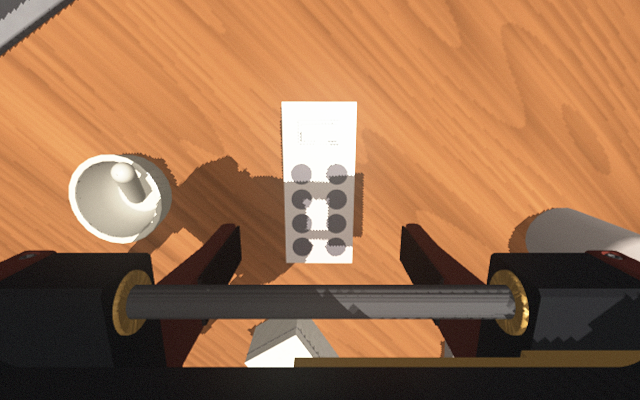

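```bash
python3 - <<'E'
from h import *
f=shot("wrist"); r=rect(f,[(282,101.5),(356.8,101.5),(352.5,263.5),(285.5,263.5)],30);print(r)
go(r[0],r[1],60,r[2]); go(r[0],r[1],2.5,r[2])
E
```

```text
[562.4   1.9  43.7 151.8  64.8]
GO [ 0.0009 -0.0003  0.0032] [ 2.  -1.  90.6] t 2.77 mm 91.0 deg 0.2
GO [ 0.0009 -0.0003  0.0032] [  2.   -1.  148.1] t 2.77 mm 148.0 deg 0.2
```

```bash
python3 -m pendant '0 0 0.003 2 -1 35 0; 0 0 0.003 2 -1 70 0; 0 0 0.003 2 -1 105 0; 0 0 0.003 2 -1 125 0; 0 0 0.003 2 -1 140 0; 0 0 0.003 2 -1 147 0; 0 0 0.003 2 -1 147 0;  0 0 0.003 2 -1 147 0'
python3 -c "
from h import *
go(562.4,1.9,2.5,43.7)"
```

```text
clock: 3.43
position: [562.9, 2.5, 4.0]
tool_rot: [0.0, 0.928, 0.373, 0.001]
force: [-0.6, 0.2, 0.2]
width: 0.999
gripper_force: 0.0
GO [ 0.0011 -0.001   0.0007] [-0.8  0.1  1.5] t 3.43 mm 2.0 deg 0.1
```

```bash
python3 -m pendant '0 0 0 0 0 1 255; 0 0 0 0 0 1 255; 0 0 0 0 0 1 255; 0 0 0 0 0 1 255; 0 0 0 0 0 1 255; 0 0 0 0 0 1 255; 0 0 0 0 0 1 255; 0 0 0 0 0 1 255'

```

```text
clock: 4.1
position: [562.9, 3.5, 2.6]
tool_rot: [0.0, 0.928, 0.373, 0.0]
force: [-1.5, -0.2, 4.6]
width: 0.729
gripper_force: 30.0
```

```bash
python3 -m pendant '0 0 0 0 0 -5 255; 0 0 0 0 0 -12 255; 0 0 0 0 0 -25 255; 0 0 0 0 0 -45 255; 0 0 0 0 0 -70 255; 0 0 0 0 0 -100 255; 0 0 0 0 0 -135 255; 0 0 0 0 0 -170 255; 0 0 0 0 0 -200 255; 0 0 0 0 0 -225 255; 0 0 0 0 0 -240 255; 0 0 0 0 0 -247 255'
python3 -c "
from h import *
go(429,193,250,-15.3)"
```

```text
clock: 5.1
position: [563.2, 3.3, 253.3]
tool_rot: [0.001, 0.928, 0.373, 0.003]
force: [0.6, -0.7, -2.2]
width: 0.724
gripper_force: 30.0
GO [ 0.0018 -0.0056  1.0318] [  34.5 -229.8    2.5] t 5.1 mm 232.0 deg 59.1
```

```bash
python3 -m pendant '0 0 0.05 2 -12 2 255; 0 0 0.15 5 -34 2 255; 0 0 0.26 9 -58 2 255; 0 0 0.38 13 -85 2 255; 0 0 0.50 17 -112 2 255; 0 0 0.62 21 -138 2 255; 0 0 0.74 25 -165 2 255; 0 0 0.85 29 -190 2 255; 0 0 0.94 32 -210 2 255; 0 0 1 34 -223 2 255; 0 0 1.03 34.5 -230 2 255; 0 0 1.03 34.5 -230 2 255'
python3 - <<'E'
from h import *
f=shot("wrist"); cv2.imwrite("pics/w2.png",f["pixels"]); print(f["st"]["position"],f["st"]["width"])
E
```

```text
clock: 6.1
position: [427.1, 194.2, 246.6]
tool_rot: [0.0, 0.991, -0.132, -0.001]
force: [0.7, -0.6, -2.2]
width: 0.725
gripper_force: 30.0
[427.10044966 194.23216888 246.57639697] 0.7250069485499998
```

View pics/w2.png

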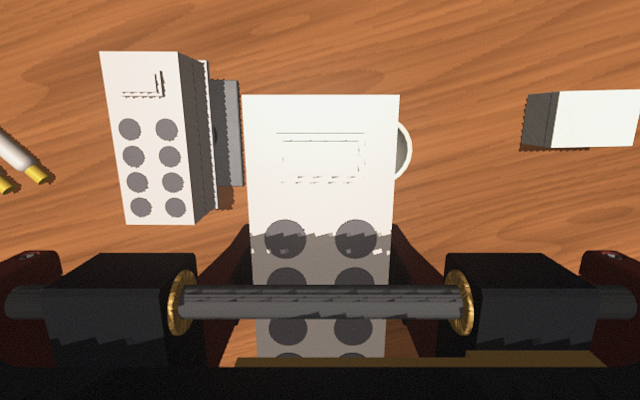

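```bash
cat >> h.py <<'E'
def pnp(f,c,L=150,W=64):
    o=np.array([[L/2,W/2,0],[L/2,-W/2,0],[-L/2,-W/2,0],[-L/2,W/2,0]])
    from scipy.optimize import least_squares
    def P(p):
        a=p[3]; R=np.array([[np.cos(a),-np.sin(a),0],[np.sin(a),np.cos(a),0],[0,0,1]]); return o@R.T+p[:3]
    i=px2w(f,c,120); d=(i[0]+i[1]-i[2]-i[3])
    s=least_squares(lambda p:(w2px(f,P(p))-c).ravel(),np.r_[i.mean(0),120,np.arctan2(d[1],d[0])],x_scale=[1,1,1,.01])
    return np.r_[s.x[:3],np.degrees(s.x[3])],s.fun
E
python3 - <<'E'
from h import *
f=shot("wrist"); c=np.array([(99.3,51.5),(178.3,51.5),(195,224),(126.5,224)])
p,r=pnp(f,c); print(p.round(1),r.round(1))
for z in (112,118,124): print(z,rect(f,c,z))
# held tray in tool frame
T=f["st"]; q=px2w(f,[(243,95),(399,95)],T["position"][2]-2.5+30); print((Rq(T["tool_rot"]).T@(np.c_[q,[275,275]]-T["position"]).T).T.round(1))
E
```

```text
[507.6 325.9 127.7 -15.4] [ 0.4 -0.4 -0.6  0.1 -0.1  0.3  0.3 -0. ]
112 [508.4 334.4 -15.5 158.1  68.2]
118 [508.1 331.2 -15.5 154.9  66.9]
124 [507.8 327.9 -15.5 151.7  65.5]
[[ 75.5 -30.6 -28.5]
 [ 75.5  32.9 -28.5]]
```

```bash
python3 -c "
from h import *
go(507.8,326.2,175,-15.4)"
```

```text
GO [0.0006 0.0003 0.0053] [  42.3 -149.3   71.5] t 6.2 mm 171.0 deg 0.3
```

```bash
python3 -m pendant '0 0 0.005 4 -15 0 255; 0 0 0.005 11 -40 0 255; 0 0 0.005 20 -70 0 255; 0 0 0.005 29 -102 0 255; 0 0 0.005 36 -128 5 255; 0 0 0.005 41 -145 15 255; 0 0 0.005 42.3 -149.3 32 255; 0 0 0.005 42.3 -149.3 50 255; 0 0 0.005 42.3 -149.3 65 255; 0 0 0.005 42.3 -149.3 71 255; 0 0 0.005 42.3 -149.3 71 255; 0 0 0.005 42.3 -149.3 71 255'
python3 - <<'E'
from h import *
go(507.8,326.2,150,-15.4)
f=shot("top"); g=shot("scene"); w=shot("wrist")
c=lambda i,u,v,w=44:cv2.resize(i["pixels"][v-w:v+w,u-w:u+w],(396,396),interpolation=cv2.INTER_CUBIC)
a=np.vstack([np.hstack([c(f,178,234),c(g,465,190)])]); cv2.imwrite("pics/m2.png",a)
E
```

```text
clock: 7.2
position: [508.5, 325.6, 176.0]
tool_rot: [0.0, 0.991, -0.135, -0.0]
force: [-0.6, -0.9, -1.6]
width: 0.722
gripper_force: 30.0
GO [ 0.0004  0.0002 -0.0018] [-0.8 -0.4 26. ] t 7.2 mm 26.0 deg 0.1
```

View pics/m2.png

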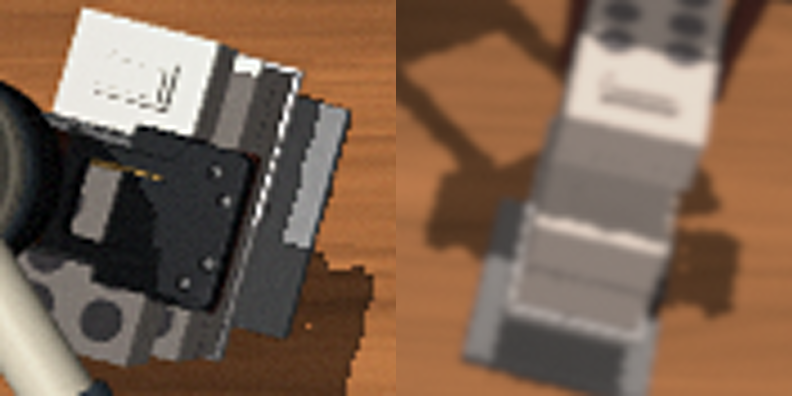

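The tray hangs centred and square over the pile (its lit front end at upper left of the left crop, pile edge just below it). Lowering now.

```bash
python3 -m pendant '0 0 0 -0.8 -0.4 6 255; 0 0 0 -0.8 -0.4 14 255; 0 0 0 -0.8 -0.4 22 255; 0 0 0 -0.8 -0.4 28 255; 0 0 0 -0.8 -0.4 32 255; 0 0 0 -0.8 -0.4 34 255; 0 0 0 -0.8 -0.4 34 255; 0 0 0 -0.8 -0.4 34 255'; python3 -m pendant '0 0 0 0 0 1 255; 0 0 0 0 0 2 255; 0 0 0 0 0 3 255; 0 0 0 0 0 3 255;0 0 0 0 0 3 255'
```

```text
clock: 8.02
position: [507.6, 326.8, 141.9]
tool_rot: [-0.0, 0.991, -0.135, -0.0]
force: [0.2, 0.1, -3.6]
width: 0.726
gripper_force: 30.0
clock: 8.43
position: [507.5, 326.8, 138.9]
tool_rot: [0.0, 0.991, -0.135, -0.0]
force: [0.1, -0.5, -2.5]
width: 0.729
gripper_force: 30.0
```

```bash
python3 -m pendant '0 0 0 0 0 1 255; 0 0 0 0 0 2 255; 0 0 0 0 0 2 255;0 0 0 0 0 2 255'
```

```text
clock: 8.77
position: [507.5, 326.8, 136.8]
tool_rot: [0.0, 0.991, -0.135, -0.0]
force: [0.5, 0.2, -2.8]
width: 0.726
gripper_force: 30.0
```

```bash
python3 -m pendant '0 0 0 0 0 1 255; 0 0 0 0 0 2 255; 0 0 0 0 0 2 255;0 0 0 0 0 2 255'|grep -E "pos|force"
```

```text
position: [507.5, 326.8, 134.8]
force: [0.6, -0.0, -2.7]
gripper_force: 30.0
```

```bash
python3 -m pendant '0 0 0 0 0 1 255; 0 0 0 0 0 2 255; 0 0 0 0 0 2 255;0 0 0 0 0 2 255'|grep -E "pos|force"
```

```text
position: [507.5, 326.8, 132.8]
force: [1.6, -0.1, -3.0]
gripper_force: 30.0
```

```bash
python3 -m pendant '0 0 0 0 0 1 255; 0 0 0 0 0 2 255; 0 0 0 0 0 2 255;0 0 0 0 0 2 255'|grep -E "pos|force"
```

```text
position: [507.5, 326.7, 130.8]
force: [-0.2, -0.7, -2.8]
gripper_force: 30.0
```

```bash
python3 -m pendant '0 0 0 0 0 0.5 255; 0 0 0 0 0 1 255; 0 0 0 0 0 1 255;0 0 0 0 0 1 255'|grep -E "pos|force"
```

```text
position: [507.6, 326.8, 130.0]
force: [0.3, -0.1, -1.6]
gripper_force: 30.0
```

```bash
python3 -m pendant '0 0 0 0 0 0.5 255; 0 0 0 0 0 1 255; 0 0 0 0 0 1 255;0 0 0 0 0 1 255'|grep -E "pos|force"
```

```text
position: [507.6, 326.8, 129.3]
force: [-1.0, -0.1, 0.1]
gripper_force: 30.0
```

```bash
python3 -c "
from h import *
go(507.5,326.8,130,-15.4);print(env.state()['force'])"
```

```text
GO [-0.0003 -0.0003 -0.0015] [-0.1  0.1 -0.7] t 10.43 mm 1.0 deg 0.1
[-1.04764195 -0.11910982  0.09921975]
```

```bash
python3 -m pendant '0 0 0 0 0 0.5 255; 0 0 0 0 0 0.7 255; 0 0 0 0 0 0.7 255;0 0 0 0 0 0.7 255'|grep -E "pos|force|tool"
python3 - <<'E'
from h import *
g=shot("scene"); i=g["pixels"][130:240,410:520]; cv2.imwrite("pics/s3.png",cv2.resize(i,(660,600)[::-1] if 0 else (600,600),interpolation=cv2.INTER_CUBIC))
E
```

```text
position: [507.6, 326.8, 128.6]
tool_rot: [-0.0, 0.991, -0.135, 0.0]
force: [-1.0, -1.6, 2.8]
gripper_force: 30.0
```

View pics/s3.png

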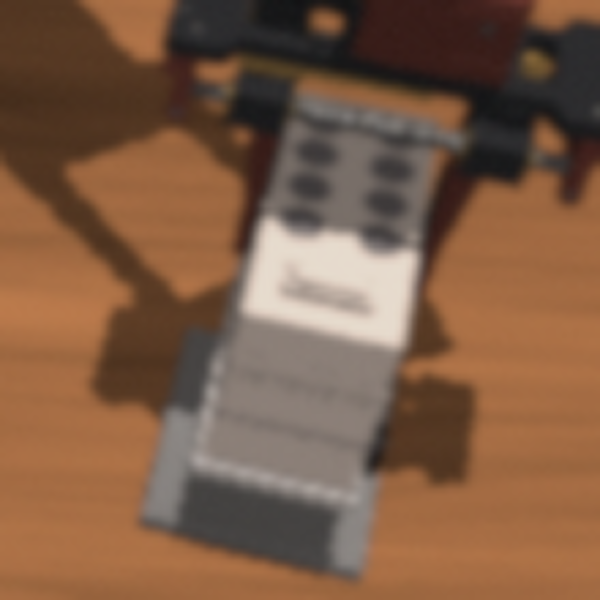

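The tray sits flush on the pile (seam line only, no bright gap or lug showing at (300,380)). Release and rise.

```bash
python3 -m pendant '0 0 0 0 0 0 150; 0 0 0 0 0 0 60; 0 0 0 0 0 0 0; 0 0 0 0 0 0 0; 0 0 0 0 0 0 0; 0 0 0 0 0 0 0; 0 0 0 0 0 0 0'; python3 -m pendant '0 0 0 0 0 -5 0; 0 0 0 0 0 -20 0; 0 0 0 0 0 -45 0; 0 0 0 0 0 -75 0; 0 0 0 0 0 -105 0; 0 0 0 0 0 -125 0; 0 0 0 0 0 -130 0; 0 0 0 0 0 -130 0'
python3 - <<'E'
from h import *
f=shot("wrist"); cv2.imwrite("pics/w4.png",f["pixels"]); print(f["st"]["position"])
go(502.2,-306.1,150,47.9)
E
```

```text
clock: 11.4
position: [507.6, 326.8, 128.0]
tool_rot: [0.0, 0.991, -0.135, -0.0]
force: [-0.1, 0.3, -0.0]
width: 0.998
gripper_force: 0.0
clock: 12.07
position: [508.1, 327.1, 260.6]
tool_rot: [-0.001, 0.991, -0.135, 0.002]
force: [0.8, 0.5, 0.2]
width: 1.0
gripper_force: 0.0
[508.14616982 327.14136754 260.61335418]
GO [-2.0000e-04 -8.0000e-04 -1.1062e+00] [163.6 611.6 108. ] t 12.12 mm 642.0 deg 63.4
```

View pics/w4.png

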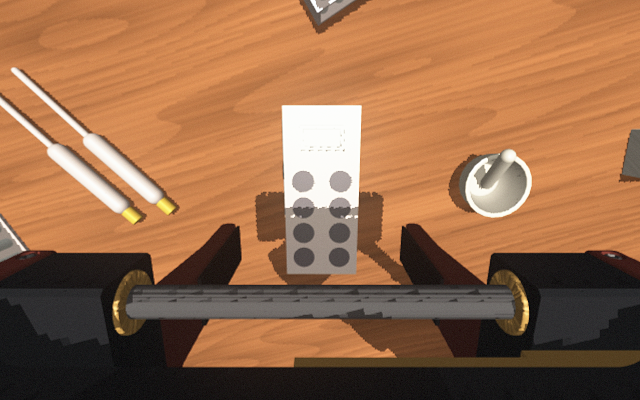

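```bash
python3 - <<'E'
from h import *
f=shot("wrist"); c=np.array([(282.3,105),(361,105),(356.3,273.5),(286.5,273.5)])
print(pnp(f,c)); print(rect(f,c,157))
E
python3 -m pendant '0 0 -0.05 5 20 0 0; 0 0 -0.15 15 55 0 0; 0 0 -0.25 26 95 0 0; 0 0 -0.35 36 135 0 0; 0 0 -0.45 47 175 0 0; 0 0 -0.55 58 215 0 0; 0 0 -0.65 68 255 0 0; 0 0 -0.75 79 295 0 0; 0 0 -0.85 90 335 0 0; 0 0 -0.95 100 375 0 0; 0 0 -1.05 111 415 0 0; 0 0 -1.106 122 455 0 0'; 
python3 -m pendant '0 0 0 0 0 0 0; 0 0 0 0 0 0 0'
python3 -c "
from h import *
go(502.2,-306.1,150,47.9)"
```

```text
(array([507.22441456, 325.20065493, 154.96508256, -15.51966474]), array([-0.29315914, -0.00400208,  0.27794924,  0.0161676 , -0.3328547 ,
        0.02431707,  0.35029003, -0.03828178]))
[507.7 325.1 -15.5 148.9  63.6]
clock: 13.17
position: [502.6, -146.0, 255.6]
tool_rot: [-0.001, 0.913, 0.408, -0.001]
force: [0.9, 0.2, -1.3]
width: 1.0
gripper_force: 0.0
clock: 13.33
position: [502.7, -146.0, 255.3]
tool_rot: [-0.002, 0.915, 0.404, -0.002]
force: [0.7, 0.4, -0.2]
width: 1.0
gripper_force: 0.0
GO [-0.0045  0.0017 -0.0051] [-118.4  108.   105. ] t 13.33 mm 192.0 deg 0.4
```

```bash
python3 -m pendant '0 0 -0.005 -15 13 10 0; 0 0 -0.005 -35 32 30 0; 0 0 -0.005 -58 53 52 0; 0 0 -0.005 -80 73 75 0; 0 0 -0.005 -100 92 92 0; 0 0 -0.005 -113 103 101 0; 0 0 -0.005 -118.4 108 105 0; 0 0 -0.005 -118.4 108 105 0; 0 0 -0.005 -118.4 108 105 0'
python3 - <<'E'
from h import *
f=shot("wrist"); cv2.imwrite("pics/w5.png",f["pixels"]); print(f["st"]["position"])
E
```

```text
clock: 14.08
position: [504.8, -303.0, 153.0]
tool_rot: [-0.001, 0.913, 0.408, 0.0]
force: [0.2, 0.3, 0.8]
width: 1.003
gripper_force: 0.0
[ 504.79619004 -302.99913615  153.04118664]
```

View pics/w5.png

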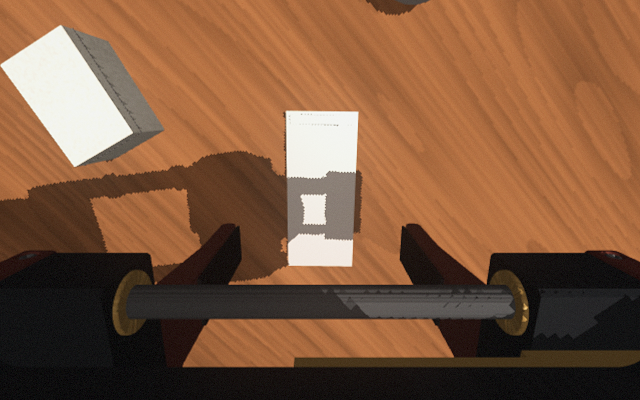

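```bash
python3 - <<'E'
from h import *
f=shot("wrist"); r=rect(f,[(286,111.5),(358.3,111.5),(352.8,266.5),(288,266.5)],24);print(r)
go(r[0],r[1],2,r[2])
E
```

```text
[ 501.8 -308.3   47.6  151.6   65.1]
GO [ 0.0015 -0.0007  0.0117] [ -6.3   0.7 152.4] t 14.18 mm 153.0 deg 0.7
```

```bash
python3 -m pendant '0 0 0.012 -5 0 35 0; 0 0 0.012 -5 0 70 0; 0 0 0.012 -5 0 105 0; 0 0 0.012 -5 0 130 0; 0 0 0.012 -5 0 145 0; 0 0 0.012 -5 0 152 0; 0 0 0.012 -5 0 152 0;  0 0 0.012 -5 0 152 0'
python3 -c "
from h import *
go(502,-307.2,2.,47.6)"
```

```text
clock: 14.85
position: [502.2, -307.8, 2.9]
tool_rot: [0.001, 0.915, 0.403, 0.001]
force: [-0.3, 0.5, -1.2]
width: 0.996
gripper_force: 0.0
GO [ 0.0024 -0.0006 -0.0008] [ 0.3 -0.5  0.9] t 14.85 mm 1.0 deg 0.2
```

```bash
python3 -m pendant '0.002 0 0 0 0 0.5 255; 0.002 0 0 0 0 0.5 255; 0.002 0 0 0 0 0.5 255; 0.002 0 0 0 0 0.5 255; 0.002 0 0 0 0 0.5 255; 0.002 0 0 0 0 0.5 255; 0.002 0 0 0 0 0.5 255; 0.002 0 0 0 0 0.5 255'; python3 -m pendant '0 0 0 0 0 -5 255; 0 0 0 0 0 -12 255; 0 0 0 0 0 -25 255; 0 0 0 0 0 -45 255; 0 0 0 0 0 -70 255; 0 0 0 0 0 -100 255; 0 0 0 0 0 -135 255; 0 0 0 0 0 -170 255; 0 0 0 0 0 -200 255; 0 0 0 0 0 -225 255; 0 0 0 0 0 -240 255; 0 0 0 0 0 -250 255'
python3 -c "
from h import *
go(507.6,326.8,250,-15.5)"
```

```text
clock: 15.52
position: [501.3, -308.3, 1.2]
tool_rot: [-0.001, 0.915, 0.403, -0.0]
force: [-1.6, 1.8, 3.3]
width: 0.727
gripper_force: 30.0
clock: 16.52
position: [501.7, -308.9, 254.8]
tool_rot: [0.001, 0.915, 0.403, 0.001]
force: [-0.0, -0.1, -1.6]
width: 0.726
gripper_force: 30.0
GO [ 0.0022 -0.0021  1.0992] [ 472.5 -425.3    3.9] t 16.52 mm 636.0 deg 63.0
```

```bash
python3 -m pendant '0 0 0.03 12 -11 2 255; 0 0 0.1 35 -31 2 255; 0 0 0.19 60 -54 2 255; 0 0 0.28 88 -79 2 255; 0 0 0.37 116 -104 2 255; 0 0 0.46 144 -130 2 255; 0 0 0.55 172 -155 2 255; 0 0 0.64 200 -180 2 255; 0 0 0.73 228 -205 2 255; 0 0 0.82 256 -230 2 255; 0 0 0.9 284 -256 2 255; 0 0 0.96 308 -277 2 255'; python3 -m pendant '0 0 0 0 0 0 255; 0 0 0 0 0 0 255'
python3 -c "
from h import *
go(507.6,326.8,250,-15.5)"
```

```text
clock: 17.52
position: [504.5, 108.0, 249.2]
tool_rot: [-0.001, 0.998, -0.067, -0.001]
force: [0.5, -0.5, -1.8]
width: 0.727
gripper_force: 30.0
clock: 17.68
position: [504.9, 107.0, 248.9]
tool_rot: [-0.0, 0.998, -0.064, -0.001]
force: [-0.2, -1.5, -1.8]
width: 0.725
gripper_force: 30.0
GO [-0.0004  0.0027  0.1433] [ -25.2 -218.4   -0.9] t 17.68 mm 220.0 deg 8.2
```

```bash
python3 -m pendant '0 0 0.02 -2 -15 0 255; 0 0 0.05 -5 -40 0 255; 0 0 0.08 -8 -70 0 255; 0 0 0.1 -12 -102 0 255; 0 0 0.12 -15 -132 0 255; 0 0 0.143 -19 -162 0 255; 0 0 0.143 -22 -188 0 255; 0 0 0.143 -24 -206 0 255; 0 0 0.143 -25 -216 0 255; 0 0 0.143 -25.2 -218.4 0 255; 0 0 0.143 -25.2 -218.4 0 255; 0 0 0.143 -25.2 -218.4 0 255'
python3 - <<'E'
from h import *
f=shot("wrist"); T=f["st"]
g=cv2.cvtColor(f["pixels"],6); print([ (r,int(g[r,300:340].mean())) for r in range(84,124,2)])
for r in (130,150): 
    e=np.where(g[r]>170)[0]; print(r,e.min(),e.max(),len(e))
go(507.6,326.8,185,-15.5)
E
```

```text
clock: 18.68
position: [509.4, 324.0, 249.7]
tool_rot: [-0.0, 0.991, -0.137, -0.001]
force: [0.9, 0.1, -1.6]
width: 0.728
gripper_force: 30.0
[(84, 126), (86, 125), (88, 125), (90, 125), (92, 182), (94, 247), (96, 245), (98, 245), (100, 246), (102, 246), (104, 245), (106, 245), (108, 246), (110, 245), (112, 245), (114, 246), (116, 246), (118, 246), (120, 217), (122, 189)]
130 14 394 165
150 37 393 182
GO [-0.0006  0.0014 -0.0052] [-2.4 -2.2 64.8] t 18.73 mm 65.0 deg 0.3
```

```bash
python3 - <<'E'
from h import *
f=shot("wrist"); T=f["st"]
from numpy.linalg import inv
for xx,dz in ((75,-22.8),(72,-28.8),(75,-28.5)):
    for o in (-3,0,3):
        p=Rq(T["tool_rot"])@np.array([xx+o,0,dz])+T["position"]; print(xx,dz,o,w2px(f,[p]).round(1))
E
python3 -m pendant '0 0 -0.005 -2.4 -2.2 6 255; 0 0 -0.005 -2.4 -2.2 20 255; 0 0 -0.005 -2.4 -2.2 38 255; 0 0 -0.005 -2.4 -2.2 53 255; 0 0 -0.005 -2.4 -2.2 62 255; 0 0 -0.005 -2.4 -2.2 65 255; 0 0 -0.005 -2.4 -2.2 65 255; 0 0 -0.005 -2.4 -2.2 65 255'
python3 -c "
from h import *
go(507.6,326.8,170,-15.5)"
```

```text
75 -22.8 -3 [[318.3 104.2]]
75 -22.8 0 [[318.3  96.8]]
75 -22.8 3 [[318.2  89.4]]
72 -28.8 -3 [[318.2 111.4]]
72 -28.8 0 [[318.2 103.8]]
72 -28.8 3 [[318.2  96.1]]
75 -28.5 -3 [[318.2 103.8]]
75 -28.5 0 [[318.2  96.1]]
75 -28.5 3 [[318.1  88.3]]
clock: 19.45
position: [507.3, 328.3, 185.3]
tool_rot: [-0.001, 0.991, -0.134, -0.0]
force: [-0.6, 0.3, -1.1]
width: 0.722
gripper_force: 30.0
GO [-0.0016  0.0011  0.0012] [ 0.7  1.4 15.3] t 19.45 mm 15.0 deg 0.1
```

```bash
python3 -m pendant '-0.001 0 0.001 -0.7 1.4 3 255; -0.001 0 0.001 -0.7 1.4 8 255; -0.001 0 0.001 -0.7 1.4 12 255; -0.001 0 0.001 -0.7 1.4 15 255; -0.001 0 0.001 -0.7 1.4 16 255; -0.001 0 0.001 -0.7 1.4 16 255; -0.001 0 0.001 -0.7 1.4 16 255'
python3 - <<'E'
from h import *
go(506.3,327.2,160,-15.5)
g=shot("scene"); i=g["pixels"][120:230,410:520]; cv2.imwrite("pics/s6.png",cv2.resize(i,(600,600),interpolation=cv2.INTER_CUBIC))
E
```

```text
clock: 20.03
position: [506.1, 327.2, 168.5]
tool_rot: [-0.0, 0.991, -0.135, -0.001]
force: [-0.6, -0.4, -1.3]
width: 0.728
gripper_force: 30.0
GO [0.0002 0.0019 0.0004] [ 0.3 -0.1  8.5] t 20.03 mm 8.0 deg 0.1
```

View pics/s6.png

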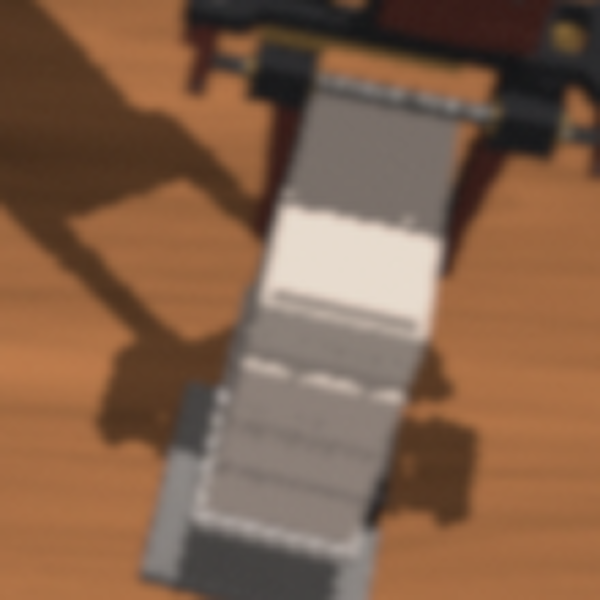

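The cover is square over the tray, a thin lit gap at (320,380) remaining. Lower in small steps.

```bash
python3 -m pendant '0 0.001 0 0.3 0 1 255; 0 0.001 0 0.3 0 2 255; 0 0.001 0 0.3 0 3 255; 0 0.001 0 0.3 0 4 255;0 0.001 0 0.3 0 4 255;0 0.001 0 0.3 0 4 255'|grep -E "pos|force"
```

```text
position: [506.3, 327.1, 164.4]
force: [-1.0, 0.0, -2.1]
gripper_force: 30.0
```

```bash
python3 -m pendant '0 0 0 0 0 1 255; 0 0 0 0 0 2 255; 0 0 0 0 0 2 255;0 0 0 0 0 2 255'|grep -E "pos|force"
```

```text
position: [506.3, 327.1, 162.4]
force: [-0.6, -0.0, -1.6]
gripper_force: 30.0
```

```bash
python3 -m pendant '0 0 0 0 0 1 255; 0 0 0 0 0 2 255; 0 0 0 0 0 2 255;0 0 0 0 0 2 255'|grep -E "pos|force"
```

```text
position: [506.3, 327.1, 160.4]
force: [0.2, -0.6, -2.1]
gripper_force: 30.0
```

```bash
python3 -m pendant '0 0 0 0 0 0.5 255; 0 0 0 0 0 1 255; 0 0 0 0 0 1 255;0 0 0 0 0 1 255'|grep -E "pos|force"
```

```text
position: [506.3, 327.1, 159.5]
force: [-0.6, 0.3, -1.7]
gripper_force: 30.0
```

```bash
python3 -m pendant '0 0 0 0 0 0.5 255; 0 0 0 0 0 1 255; 0 0 0 0 0 1 255;0 0 0 0 0 1 255'|grep -E "pos|force"
```

```text
position: [506.3, 327.1, 158.5]
force: [0.6, -0.5, -1.7]
gripper_force: 30.0
```

```bash
python3 -m pendant '0 0 0 0 0 0.5 255; 0 0 0 0 0 1 255; 0 0 0 0 0 1 255;0 0 0 0 0 1 255'|grep -E "pos|force"
```

```text
position: [506.4, 327.1, 157.7]
force: [-0.5, 0.2, -0.1]
gripper_force: 30.0
```

```bash
python3 -m pendant '0 0 0 0 0 0.5 255; 0 0 0 0 0 1 255; 0 0 0 0 0 1 255;0 0 0 0 0 1 255'|grep -E "pos|force"
```

```text
position: [506.4, 327.1, 157.0]
force: [-1.2, -0.3, 1.6]
gripper_force: 30.0
```

```bash
python3 -m pendant '0 0 0 0 0 0 150; 0 0 0 0 0 0 60; 0 0 0 0 0 0 0; 0 0 0 0 0 0 0; 0 0 0 0 0 0 0; 0 0 0 0 0 0 0; 0 0 0 0 0 0 0'; python3 -m pendant '0 0 0 0 0 -5 0; 0 0 0 0 0 -20 0; 0 0 0 0 0 -45 0; 0 0 0 0 0 -75 0; 0 0 0 0 0 -105 0; 0 0 0 0 0 -125 0; 0 0 0 0 0 -130 0; 0 0 0 0 0 -130 0'
python3 - <<'E'
from h import *
f=shot("wrist"); g=shot("scene")
i=cv2.resize(g["pixels"][120:230,410:520],(400,400),interpolation=cv2.INTER_CUBIC)
cv2.imwrite("pics/f7.png",np.hstack([f["pixels"][0:300,180:480].repeat(1,0),np.zeros((300,10,3),np.uint8),cv2.resize(i,(300,300))]))
E
```

```text
clock: 23.17
position: [506.4, 327.1, 156.4]
tool_rot: [0.0, 0.991, -0.135, -0.0]
force: [-0.2, 0.2, -0.2]
width: 0.999
gripper_force: 0.0
clock: 23.83
position: [507.0, 327.4, 288.9]
tool_rot: [-0.001, 0.991, -0.135, 0.001]
force: [-0.7, 0.4, 0.3]
width: 1.005
gripper_force: 0.0
```

View pics/f7.png

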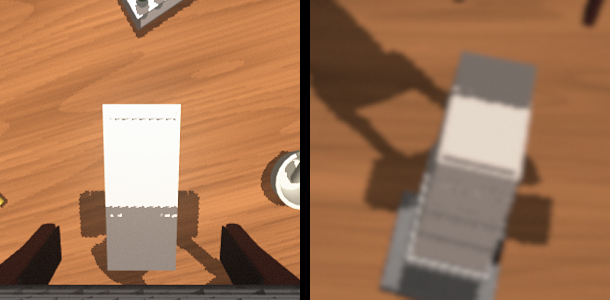

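The cover lies flat and square on the tray, its rib at the +x end, with no gap in the stack and the gripper clear of it.

```bash
python3 -c "
from cell import env
print(env.sign_off())"
```

```text
the job is handed in; nothing more can be done
None
```

The tray and then the cover were lowered until contact was felt, released flat and square on the pile, and the job was handed in at about 24 s; the bystanders were not touched.

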